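# Pump down the strip gauge and hold its guide at the click stop

## Robot

A 6-joint arm with a two-finger parallel gripper is mounted at the origin on a cart in front of the work surface, level with it; the furniture and walls round the work are solid. World frame = base frame: x ahead of the robot, y to its left, z up, the work surface at z = 0. Lengths are in m, angles in degrees, forces in N, time in s.
With the tool pointing down it reaches from about 0.4 to 0.825 m from the base axis. Payload 7 kg.
Tool frame: the origin (TCP) lies midway between the tips of the shut fingers; the grasp point (between the pads) lies 19 mm behind it; z points along the fingers, y is the line along which they close (so a half turn about z gives the same grasp; the last joint's range is limited). The gripper opens to 88 mm and grips with 3 to 60 N. Pads are 19 mm wide; open, the fingers measure 130 mm over their backs; the gripper's body (78 mm by 193 mm) begins 47 mm behind the grasp point.
Start: joints at [-52.821, 20.546, 0.682, 0, -70.136, -16.507], TCP at [0.238, -0.632, 0.227] pointing down, gripper open.
Joint ranges: [-176.03, 176.03], [-82.01, 121.73], [-58.28, 71.71], [-173.87, 95.51], [-174.79, -0.11], [-173.66, 173.66]. Speed limits (degrees/s): [136.94, 136.94, 172.46, 180, 180, 180].

## Interface

Orientations are given as [roll, pitch, yaw] about the fixed x, y, z axes, in that order (R = Rz(yaw) Ry(pitch) Rx(roll)).
In Python, from plant import ctrl gives the robot as it stands. The module is installed in compiled form; this text tells all that it offers.
- The arm moves only by the tool send_rows, never from a script. Its argument "plan" is a list that holds one entry, the list of rows, each a list of 6 numbers: the shift along the tool's x, y, z in fractions of the full range, 1 being 100 cm, then the turn, a rotation vector about the tool's x, y, z in a scale on which 1.0 is 60 degrees. A call has 1 to 8 rows; each row is the pose to reach, as a shift and turn from the pose commanded when the call began, along the tool's axes at that moment; what a row does not reach only later rows make up. A row lasts 1/12 s, in which the tool goes at most 41.7 mm and 7.16 degrees, less where a joint would pass 70% of its speed; a pose out of reach is approached as far as the arm can. No shift or turn number may pass 1 either way. A call with a gripper value outside its range is refused whole. "fingers" is the opening, from 0 (shut) to 1 (fully open), set as the call begins (left out, the last holds). The fingers move at their own pace and stop on an object; the grip force is fixed at half the most. Time passes only in rows, so rows that repeat a pose let the fingers close. It gives the time, the measured TCP pose, the force, the opening and the grip force at its end, in the units of the state.
- ctrl.get_obs(): the state, without advancing time (a new reading comes with each control period).
- ctrl.snapshot(name): name is "side" or "top"; returns a dict with "img" (384x512x3 uint8, red, green, blue), "K" (3x3 intrinsics, pixels), "pose" (4x4, takes a point from camera to world coordinates). Camera axes: x right, y down, z forward; pixel columns grow to the right and rows downward; lengths in m; the calibration is good to about 2 mm. A picture is of the moment at which its call begins. There is no depth.
- ctrl.close_job(): hands the job in; it is judged then, once.
The state is a dict: "clock": time; "joint_pos": joint angles; "qvel": joint speeds; "tau": joint torques, N m; "tool_pos": TCP position; "orientation": TCP orientation; "force": force on the tool from outside, world axes, zero at the start; "moment": the same for the moment, N m; "opening": finger opening in m; "gripper_force": force on a finger pad.
Only numpy, scipy, OpenCV 4.12 (cv2) and the standard library are available. Lean on these libraries where they do the work, as an engineer would, in place of code of your own. Each camera call takes 0.05 s, during which the arm holds its last target. There are 200 camera calls.

## Task

Fix the blue glass-strip gauge to the table by pumping its sprung red lever through three full strokes, each fully down and fully back up. Then pinch the yellow grip and slide the carriage along the rail until its ball clicks into the notch of the orange index clip, without running out past the clip. Finish while still pinching the grip, holding the carriage still, centred in the notch; leave the other things on the table alone.

Things in the scene. Friction and masses are not known exactly. Their poses are not given: they have to be found in the camera images.
- gauge: Strip gauge, fixed to the table: blue base plate on a black rubber foot, 186 x 426 mm, plate top 16 mm above the table, with an aluminium rail, a bed with a clear glass blank behind it and a hand pump at its left (+y) end. Origin on the table: the rail runs along the gauge's y, centred at x = -30 mm; the plate reaches from x = -81 to 105 mm and y = -173 to 253 mm. Local z up.
- carriage: Black carriage with the yellow grip, on the rail; it cannot be lifted off. Origin at table height under the grip's axis; axes as the gauge's. It slides from gauge y = -130 mm (right end) to 110 mm (left end, toward the pump) with 1 to 2 N of friction and stays where it is left. It starts 60 to 200 mm right (-y of the gauge) of the clip.
- grip (a point): Centre of the top of the carriage's upright round yellow grip: 24 mm diameter, free to grasp from above over its upper 45 mm; its top is 100 mm above the table. The carriage's black saddle below it is 45 mm high and 44 mm long along the rail; a plunger housing (52 mm high) stands 32 mm from the grip's axis on the robot's side. Axes parallel to the gauge's.
- notch (a point): Middle between the two steel humps of the orange index clip (38 mm long) in front of the rail; its place along the rail varies. Axes as the gauge's. Carriage in the notch: grip at the same gauge y. Moving +y, its ball meets the first hump 16 mm before, needs about 8 N to climb, crests 8 mm before, then pulls itself to the centre when free; about 8 N to leave it either way.
- pump_lever (a joint): Angle of the pump lever (rad): 0 raised (rest, 0.45 rad above level), growing as it is pressed down to a stop at 0.60 (0.15 rad below level). A spring raises it again: 3.5 to 6.5 N at the paddle.
- paddle (a point): Middle of the top face of the lever's red paddle, 50 x 34 mm, 12 mm thick; at rest about 130 mm above the table. The lever points to the robot (-x of the gauge); its pivot lies along the gauge's y at 75 mm height, 120 mm from the paddle's middle. Fully down, the paddle's top middle is about 63 mm above the table and 14 mm nearer the robot than at rest.
- deli_cup: Bystander: round clear cup of sea-green glass, 114 mm across, 95 mm high. Origin under its centre.
- blue_dropper: Bystander: small upright bottle with blue band and red tip, 28 mm across, 85 mm high. Origin under its centre.
- glue: Bystander: white glue bottle with a blue nozzle, 35 x 47 mm, 154 mm high, upright. Origin under its centre.
- tape_roll: Bystander: flat roll of masking tape, 104 mm across, 25 mm high. Origin under its centre.
- cup_jet: Bystander: small clear cup of black glass bits, 71 mm across, 26 mm high. Origin under its centre.
- kitchen_timer: Bystander: round teal and cream kitchen timer, 69 mm across, 43 mm high. Origin under its centre.
- glass_cutter: Bystander: thin glass cutter with a brass barrel lying on the table, 12 x 130 x 12 mm. Origin under its centre.
- tweezers: Bystander: steel tweezers lying on the table, 19 x 122 x 9 mm. Origin under their centre.

How it is judged:
By the outcome, as a careful person would: the job done as asked, in the order asked, and still so for the second after the job is handed in, while the arm keeps its last pose, push and grip.
It also fails if it takes over 64 s, if anything falls off the work surface, if the arm or the gripper's body presses on something with over 40 N, if the wrist force passes 120 N, or if a joint passes its speed limit or range.

## Working session

There is one attempt and no reset: what is moved stays moved. The work goes in short steps, Python scripts to look and compute and a tool call to move; the robot and the scene stay as the last step left them, time stands still between calls to the robot, and variables do not carry over. Pictures are saved under pics/ and viewed, at most 10 in all, crops included, and the job is handed in when it is done.

Besides the shell and the picture viewer there is one more tool, called after "Emit:" by a JSON object that holds its "method" and its "body", one argument or row to a line. send_rows: Moves the arm, as the interface text tells. Its arguments: {"type":"object","properties":{"plan":{"type":"array","items":{"type":"array","items":{"type":"array","items":{"type":"number"}}}},"fingers":{"type":"number"}},"required":["plan"]}

```bash
mkdir -p pics; cat > h.py <<'E'
import numpy as np, cv2
from plant import ctrl
def snap(n):
    s=ctrl.snapshot(n); return s["img"],np.array(s["K"]),np.array(s["pose"])
def ray(K,P,u,v):
    d=P[:3,:3]@np.linalg.solve(K,[u,v,1.]); return P[:3,3],d/np.linalg.norm(d)
def plane(K,P,u,v,z):
    o,d=ray(K,P,u,v); return o+d*(z-o[2])/d[2]
def tri(r1,r2):
    (o1,d1),(o2,d2)=r1,r2
    t=np.linalg.lstsq(np.c_[d1,-d2],o2-o1,rcond=None)[0]
    a,b=o1+t[0]*d1,o2+t[1]*d2; return (a+b)/2,np.linalg.norm(a-b)
def proj(K,P,X):
    c=P[:3,:3].T@(np.asarray(X)-P[:3,3]); p=K@c; return p[:2]/p[2]
E
python3 - <<'E'
from h import *
ims=[]
for n in("side","top"):
    im,K,P=snap(n); np.savez(f"{n}0.npz",im=im,K=K,P=P); cv2.imwrite(f"pics/{n}0.png",im[:,:,::-1]); print(n,K.round(1).tolist(),P.round(3).tolist())
o=ctrl.get_obs(); print(o)
E
```

```text
side [[402.4, 0.0, 244.9], [0.0, 402.4, 198.1], [0.0, 0.0, 1.0]] [[0.979, -0.067, 0.194, 0.251], [-0.205, -0.355, 0.912, -1.146], [0.008, -0.933, -0.361, 0.642], [0.0, 0.0, 0.0, 1.0]]
top [[433.6, 0.0, 253.3], [0.0, 433.6, 186.1], [0.0, 0.0, 1.0]] [[-0.029, -0.979, 0.204, 0.198], [-1.0, 0.029, -0.002, 0.166], [-0.004, -0.204, -0.979, 1.576], [0.0, 0.0, 0.0, 1.0]]
{'clock': 0.1, 'joint_pos': array([-5.28217162e+01,  2.05873007e+01,  6.40556165e-01, -1.69060848e-02,
       -7.01355362e+01, -1.65053684e+01]), 'qvel': array([ 0.04910562, -0.09242955,  0.15364724,  0.03652339, -0.03530076,
        0.06566684]), 'tau': array([-1.47921295e-03, -5.84165668e+01,  2.93751812e+01,  7.01554075e+00,
        1.01598114e-02, -3.16669775e-05]), 'tool_pos': array([ 0.23810626, -0.63116031,  0.22573098]), 'orientation': array([ 1.79916594e+02, -8.13955801e-03, -1.59332835e+02]), 'force': array([0.39668161, 0.83431212, 0.18963607]), 'moment': array([-0.05896779,  0.02534956, -0.0171687 ]), 'gripper_force': 0.0, 'opening': 0.08740774399070257}
```

View pics/side0.png

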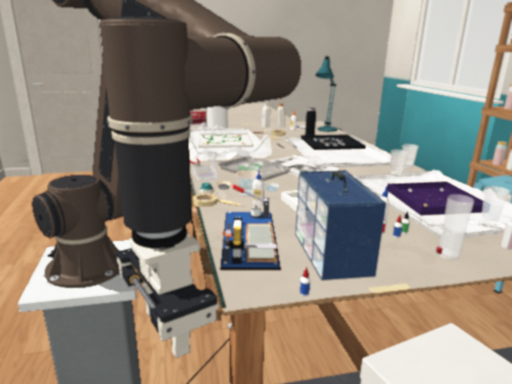

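View pics/top0.png

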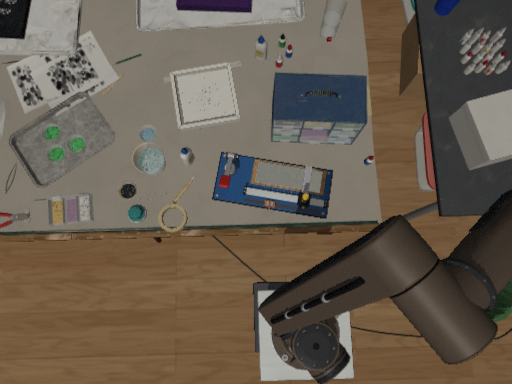

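The side view shows the blue gauge around (250,240) and the yellow grip around (238,230). The top view shows the gauge plate at (214–333, 152–216), the red paddle near (225,181) and the grip near (305,198). Next I'll enlarge both.

```bash
python3 - <<'E'
from h import *
s=np.load("side0.npz");t=np.load("top0.npz")
a=cv2.resize(s["im"][170:275,205:300],None,fx=4.2,fy=4.2,interpolation=cv2.INTER_CUBIC)
b=cv2.resize(t["im"][140:225,205:345],None,fx=2.8*1,fy=2.8,interpolation=cv2.INTER_CUBIC)
b=cv2.resize(t["im"][145:220,208:340],None,fx=3,fy=3,interpolation=cv2.INTER_CUBIC)
h=max(a.shape[0],b.shape[0]); c=np.zeros((h,a.shape[1]+b.shape[1],3),np.uint8)
c[:a.shape[0],:a.shape[1]]=a;c[:b.shape[0],a.shape[1]:]=b
print(a.shape,b.shape);cv2.imwrite("pics/crop0.png",c[:,:,::-1])
for n,d in(("side",s),("top",t)):
    hsv=cv2.cvtColor(d["im"],cv2.COLOR_RGB2HSV)
    for nm,lo,hi in(("yel",(22,130,120),(34,255,255)),("red",(0,150,100),(6,255,255)),("red2",(172,150,100),(180,255,255)),("org",(8,150,130),(20,255,255)),("blu",(100,150,40),(120,255,255))):
        m=cv2.inRange(hsv,lo,hi); k,l,st,ce=cv2.connectedComponentsWithStats(m)
        print(n,nm,[(st[i].tolist(),ce[i].round(1).tolist()) for i in range(1,k) if st[i,4]>6 and (205<ce[i][0]<345 and 140<ce[i][1]<275)])
E
```

```text
(441, 399, 3) (225, 396, 3)
side yel [([234, 227, 7, 17, 83], [237.0, 235.6])]
side red [([233, 185, 10, 7, 32], [237.5, 188.2])]
side red2 [([304, 271, 4, 6, 14], [305.4, 273.9])]
side org []
side blu [([227, 213, 44, 15, 249], [245.7, 218.0]), ([222, 249, 56, 19, 235], [248.6, 263.9])]
top yel [([303, 193, 6, 7, 29], [305.0, 196.1])]
top red [([219, 175, 11, 12, 92], [224.2, 180.8])]
top red2 []
top org []
top blu [([214, 153, 59, 54, 1164], [237.2, 181.4]), ([319, 171, 13, 29, 147], [326.5, 187.2]), ([265, 187, 7, 4, 15], [268.1, 187.8]), ([273, 188, 4, 3, 9], [274.3, 188.7]), ([278, 189, 5, 3, 11], [279.9, 189.7]), ([284, 190, 7, 4, 17], [286.7, 191.2]), ([292, 191, 8, 4, 18], [295.4, 192.4]), ([313, 195, 5, 3, 12], [314.8, 195.8]), ([274, 200, 24, 6, 52], [286.2, 202.4]), ([272, 206, 55, 11, 145], [305.9, 210.4])]
```

View pics/crop0.png

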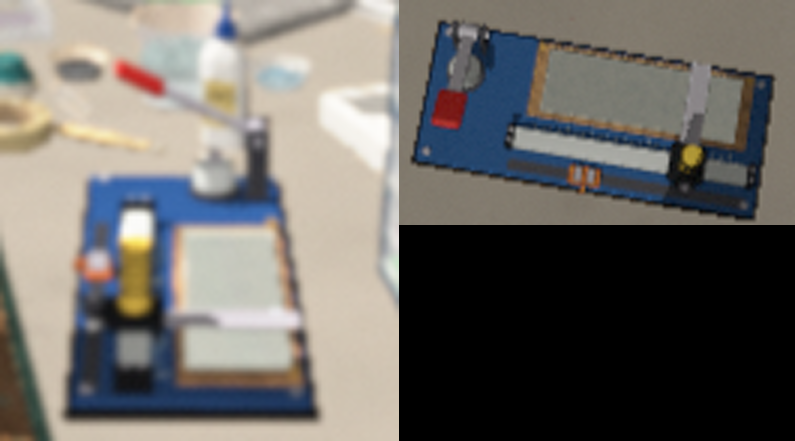

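The crop shows three things: the paddle (red, top-view centre about (224,181)), the grip (yellow, top view (305,196), side view (237,235)) and the orange clip (top view about (270,204), side view about (228,233)). The plate corners are clear in the top view.

```bash
python3 - <<'E'
from h import *
s=np.load("side0.npz");t=np.load("top0.npz")
Kt,Pt,Ks,Ps=t["K"],t["P"],s["K"],s["P"]
pix=[(221.7,152.3),(333,170.3),(326.3,217),(213.3,199)]
W=np.array([plane(Kt,Pt,u,v,.016)[:2] for u,v in pix])
L=np.array([(.105,.253),(.105,-.173),(-.081,-.173),(-.081,.253)])
a,b=L-L.mean(0),W-W.mean(0)
th=np.arctan2((a[:,0]*b[:,1]-a[:,1]*b[:,0]).sum(),(a*b).sum())
R=np.array([[np.cos(th),-np.sin(th)],[np.sin(th),np.cos(th)]]);o=W.mean(0)-R@L.mean(0)
print("yaw",np.degrees(th),"o",o,"res mm",((L@R.T+o-W)*1e3).round(1).tolist())
np.savez("g.npz",R=R,o=o,th=th)
loc=lambda p:(R.T@(p[:2]-o)).round(4)
# sub-colours
def cen(d,lo,hi,box):
    x0,y0,x1,y1=box; h=cv2.cvtColor(d["im"][y0:y1,x0:x1],cv2.COLOR_RGB2HSV); m=cv2.inRange(h,lo,hi)
    v,u=np.nonzero(m); return (u.mean()+x0,v.mean()+y0,u.min()+x0,u.max()+x0,v.min()+y0,v.max()+y0,len(u))
oc=cen(t,(3,110,100),(18,255,255),(255,195,285,212)); print("org top",oc)
os_=cen(s,(3,110,90),(18,255,255),(218,225,233,243)); print("org side",os_)
p,e=tri(ray(Kt,Pt,*oc[:2]),ray(Ks,Ps,*os_[:2])); print("clip",p,e,loc(p)); 
for z in(.02,.03,.04): print(z,loc(plane(Kt,Pt,*oc[:2],z)))
p,e=tri(ray(Kt,Pt,224.2,180.8),ray(Ks,Ps,237.5,188.2)); print("paddle",p,e,loc(p))
print("paddle z.13",loc(plane(Kt,Pt,224.2,180.8,.13)), plane(Kt,Pt,224.2,180.8,.13))
p,e=tri(ray(Kt,Pt,305,195.5),ray(Ks,Ps,237,228.5)); print("grip",p,e,loc(p)); print(loc(plane(Kt,Pt,305,195.5,.1)))
for y in(-.13,-.1,-.05,.05): print("proj grip top",y,proj(Ks,Ps,np.r_[R@[-.03,y]+o,.1]),proj(Kt,Pt,np.r_[R@[-.03,y]+o,.1]))
print(t["im"][190:203,300:312].tolist()[2:9:3])
E
```

```text
yaw -11.037580714930726 o [0.50733911 0.05215449] res mm [[4.1, 3.1], [3.9, -4.3], [-5.8, -4.4], [-2.3, 5.6]]
org top (np.float64(268.9), np.float64(204.025), np.int64(264), np.int64(274), np.int64(200), np.int64(209), 40)
org side (np.float64(227.0), np.float64(234.35294117647058), np.int64(223), np.int64(231), np.int64(232), np.int64(236), 17)
clip [0.45437307 0.10798887 0.01367395] 9.205413151715552e-05 [-0.0627  0.0447]
0.02 [-0.0637  0.0447]
0.03 [-0.0654  0.0447]
0.04 [-0.0671  0.0448]
paddle [0.52094576 0.26217018 0.12663897] 0.0003257623520028116 [-0.0269  0.2087]
paddle z.13 [-0.0277  0.2084] [0.52003085 0.26196216 0.13      ]
grip [ 0.46707105 -0.01544039  0.09310304] 0.0012240753717768997 [-0.0266 -0.0741]
[-0.0274 -0.0734]
proj grip top -0.13 [235.97971191 234.37346807] [321.13468663 198.86519084]
proj grip top -0.1 [236.04975581 230.05709168] [312.5176318  197.47380285]
proj grip top -0.05 [236.15975164 223.27872328] [298.18437402 195.15942478]
proj grip top 0.05 [236.35751908 211.09152791] [269.6242584  190.54784895]
[[[21, 26, 34], [38, 38, 44], [72, 69, 73], [73, 71, 72], [76, 74, 74], [90, 84, 79], [88, 84, 79], [82, 81, 81], [73, 68, 61], [74, 57, 42], [74, 58, 40], [82, 60, 40]], [[21, 24, 24], [26, 24, 23], [88, 73, 28], [164, 138, 49], [172, 148, 53], [172, 149, 54], [173, 149, 55], [169, 145, 50], [145, 122, 43], [28, 25, 15], [16, 22, 29], [16, 34, 57]], [[20, 26, 24], [36, 34, 19], [90, 75, 29], [160, 137, 49], [177, 153, 56], [176, 152, 55], [168, 145, 51], [107, 91, 32], [89, 72, 25], [24, 22, 17], [42, 43, 44], [76, 79, 80]]]
```

```bash
cat >> h.py <<'E'
from scipy.spatial.transform import Rotation as Ro
G=np.load("g.npz")
def w2t(d,ob=None):
    ob=ob or ctrl.get_obs(); R=Ro.from_euler("xyz",ob["orientation"],degrees=True)
    return (R.inv().apply(d)*100).round(2)
def to(*p):
    ob=ctrl.get_obs(); return w2t(np.array(p)-ob["tool_pos"],ob)
def lw(x,y,z): return np.r_[G["R"]@[x,y]+G["o"],z]
E
python3 - <<'E'
from h import *
o=ctrl.get_obs()
a=np.array([.40,-.32,.226]);b=np.array([.47,0,.226]);c=np.array([.516,.262,.17])
print(to(*a),w2t(b-a),w2t(c-b))
t=np.load("top0.npz"); print(plane(t["K"],t["P"],186,155,.13))
print("gauge axes in tool: x",w2t(np.r_[G["R"][:,0],0]),"y",w2t(np.r_[G["R"][:,1],0]))
E
```

```text
[-26.13  23.4    0.  ] [-17.84  27.47   0.04] [-13.55  22.88   5.63]
[0.6153003  0.39271588 0.13      ]
gauge axes in tool: x [-85.08 -52.55  -0.09] y [-52.55  85.08   0.12]
```

The manual's scale: shifts go in shares of 100 cm and turns go in shares of 60 degrees. Converting my numbers, -26 cm / 100 = -0.26, 23.4 cm / 100 = 0.234.

Emit:
{"method": "send_rows", "body": {
  "plan": [
    [[-0.26,0.234,0,0,0,0],[-0.26,0.234,0,0,0,0],[-0.26,0.234,0,0,0,0],[-0.26,0.234,0,0,0,0],[-0.26,0.234,0,0,0,0],[-0.26,0.234,0,0,0,0],[-0.26,0.234,0,0,0,0],[-0.26,0.234,0,0,0,0]]
  ],
  "fingers": 0
}}

```text
clock: 0.77
tool_pos: [0.3916, -0.3335, 0.2264]
orientation: [180.0, -0.0, -159.3]
force: [1.2, -0.8, 0.2]
opening: 0.04
gripper_force: 0.0
```

Emit:
{"method": "send_rows", "body": {
  "plan": [
    [[-0.18,0.275,0,0,0,0],[-0.18,0.275,0,0,0,0],[-0.18,0.275,0,0,0,0],[-0.18,0.275,0,0,0,0],[-0.18,0.275,0,0,0,0],[-0.18,0.275,0,0,0,0],[-0.18,0.275,0,0,0,0],[-0.18,0.275,0,0,0,0]]
  ]
}}

```text
clock: 1.43
tool_pos: [0.4625, -0.0122, 0.2267]
orientation: [180.0, 0.0, -159.3]
force: [0.5, -1.0, 1.0]
opening: 0.0004
gripper_force: 0.0
```

```bash
python3 - <<'E'
from h import *
o=ctrl.get_obs(); print(o["clock"],o["tool_pos"],o["orientation"],o["force"],o["opening"],o["joint_pos"].round(1)); print(to(.514,.262,.17))
E
```

```text
1.4333 [ 0.46253443 -0.01218318  0.22668881] [ 1.79991066e+02  3.00872652e-02 -1.59292496e+02] [ 0.48320498 -1.04816158  1.02255481] 0.0003752863779085958 [ 23.    0.1 -24.9  -0.  -65.  -92.3]
[-14.51  23.83   5.68]
```

Converted, 23.6 cm / 100 = 0.236, -14.3 cm / 100 = -0.143.

Emit:
{"method": "send_rows", "body": {
  "plan": [
    [[-0.143,0.236,0.05,0,0,0],[-0.143,0.236,0.05,0,0,0],[-0.143,0.236,0.05,0,0,0],[-0.143,0.236,0.05,0,0,0],[-0.143,0.236,0.05,0,0,0],[-0.143,0.236,0.05,0,0,0],[-0.143,0.236,0.05,0,0,0],[-0.143,0.236,0.05,0,0,0]]
  ]
}}

```text
clock: 2.1
tool_pos: [0.5134, 0.2612, 0.1744]
orientation: [-180.0, -0.1, -159.1]
force: [0.1, -0.0, 0.3]
opening: 0.0009
gripper_force: 0.0
```

```bash
python3 - <<'E'
from h import *
o=ctrl.get_obs(); print(o["clock"],o["tool_pos"],o["force"],to(.514,.262,.15))
ims=[]
for n in("side","top"):
    im,K,P=snap(n)
    u,v=proj(K,P,o["tool_pos"]).astype(int); print(n,u,v)
    c=im[max(0,v-60):v+60,max(0,u-60):u+60]; ims.append(cv2.resize(c,(400,400),interpolation=cv2.INTER_CUBIC))
cv2.imwrite("pics/p1.png",np.hstack(ims)[:,:,::-1])
E
```

```text
2.1 [0.51344816 0.26118243 0.17437116] [ 0.11320974 -0.01404704  0.25506716] [-0.08  0.06  2.44]
side 235 176
top 223 179
```

View pics/p1.png

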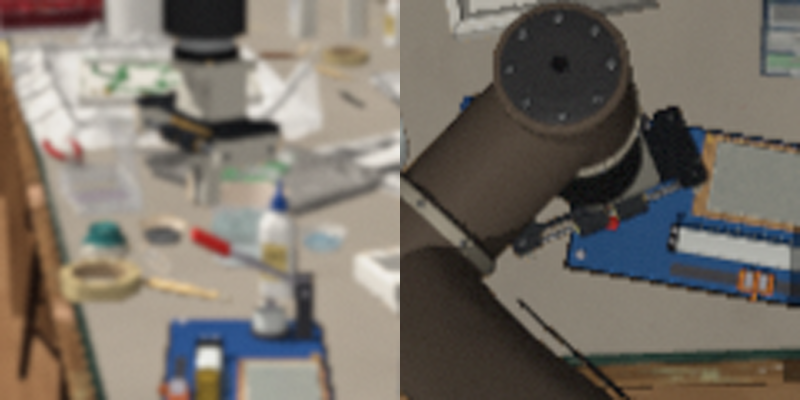

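The closed fingertips sit just above the red paddle: the side crop has the tip at (202,202) and the paddle at (212,242). I'll press in stages, following the lever's arc.

Converted, 10 cm / 100 = 0.1, 9 cm / 100 = 0.09.

Emit:
{"method": "send_rows", "body": {
  "plan": [
    [[0,0,0.015,0,0,0],[0,0,0.03,0,0,0],[0.001,0.001,0.045,0,0,0],[0.003,0.002,0.06,0,0,0],[0.005,0.004,0.075,0,0,0],[0.007,0.005,0.09,0,0,0],[0.008,0.005,0.1,0,0,0],[0.008,0.005,0.1,0,0,0]]
  ]
}}

```text
clock: 2.87
tool_pos: [0.5038, 0.2577, 0.0759]
orientation: [-180.0, -0.0, -159.4]
force: [-1.6, 0.1, 5.5]
opening: 0.0002
gripper_force: 2.5
```

Converted, 1.2 cm / 100 = 0.012, 1 cm / 100 = 0.01.

Emit:
{"method": "send_rows", "body": {
  "plan": [
    [[0.001,0.001,0.005,0,0,0],[0.001,0.001,0.01,0,0,0],[0.001,0.001,0.012,0,0,0],[0.001,0.001,0.012,0,0,0]]
  ]
}}

```text
clock: 3.2
tool_pos: [0.5034, 0.2586, 0.0655]
orientation: [-180.0, 0.1, -159.3]
force: [3.1, -2.9, 5.7]
opening: 0.0002
gripper_force: 2.6
```

Converted, 0.6 cm / 100 = 0.006, 0.3 cm / 100 = 0.003.

Emit:
{"method": "send_rows", "body": {
  "plan": [
    [[0,0,0.003,0,0,0],[0,0,0.003,0,0,0],[0,0,0.006,0,0,0],[0,0,0.006,0,0,0],[0,0,0.006,0,0,0]]
  ]
}}

```text
clock: 3.62
tool_pos: [0.5038, 0.2589, 0.0624]
orientation: [-180.0, 0.2, -159.3]
force: [-6.6, -7.0, 28.3]
opening: 0.0003
gripper_force: 14.7
```

```bash
python3 - <<'E'
from h import *
o=ctrl.get_obs(); print(o["clock"],o["tool_pos"],o["force"])
im,K,P=snap("side"); np.savez("d1.npz",im=im)
cv2.imwrite("pics/d1.png",cv2.resize(im[140:260,180:300],(600,600),interpolation=cv2.INTER_CUBIC)[:,:,::-1])
E
```

```text
3.6167 [0.50384371 0.25885639 0.06244188] [-6.61484883 -6.9894752  28.3406044 ]
```

View pics/d1.png

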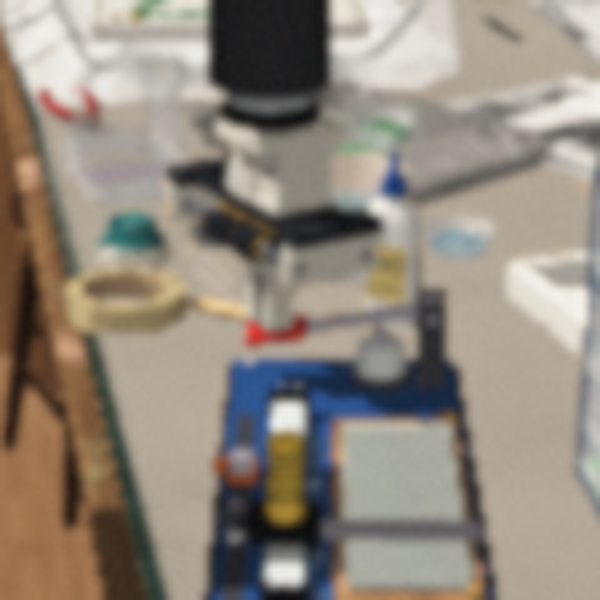

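The paddle is at its stop: level-to-down in the picture at (275,328), 28 N at z = 62 mm, matching the given height. Raising for the end of stroke 1.

Converted, -9.5 cm / 100 = -0.095, -7.5 cm / 100 = -0.075.

Emit:
{"method": "send_rows", "body": {
  "plan": [
    [[-0.002,-0.001,-0.015,0,0,0],[-0.004,-0.003,-0.035,0,0,0],[-0.007,-0.005,-0.055,0,0,0],[-0.009,-0.006,-0.075,0,0,0],[-0.009,-0.006,-0.095,0,0,0],[-0.009,-0.006,-0.095,0,0,0],[-0.009,-0.006,-0.095,0,0,0],[-0.009,-0.006,-0.095,0,0,0]]
  ]
}}

```text
clock: 4.33
tool_pos: [0.5126, 0.2564, 0.1533]
orientation: [180.0, -0.0, -159.4]
force: [-0.1, -0.0, -0.1]
opening: 0.0005
gripper_force: 0.0
```

Emit:
{"method": "send_rows", "body": {
  "plan": [
    [[0,0,0,0,0,0],[0,0,0,0,0,0],[0,0,0,0,0,0],[0,0,0,0,0,0]]
  ]
}}

```text
clock: 4.67
tool_pos: [0.5129, 0.2565, 0.153]
orientation: [-180.0, -0.1, -159.3]
force: [0.2, -0.2, -0.3]
opening: 0.0003
gripper_force: 0.0
```

```bash
python3 - <<'E'
from h import *
o=ctrl.get_obs(); print(o["clock"],o["tool_pos"],o["force"])
im,K,P=snap("side")
m=cv2.inRange(cv2.cvtColor(im,cv2.COLOR_RGB2HSV),(0,150,100),(6,255,255)); k,l,st,ce=cv2.connectedComponentsWithStats(m)
print([(st[i].tolist(),ce[i].round(1).tolist()) for i in range(1,k) if st[i,4]>6 and 205<ce[i][0]<300])
E
```

```text
4.6667 [0.51293564 0.25654792 0.15297877] [ 0.19667513 -0.16799709 -0.28031647]
[([233, 185, 10, 7, 32], [237.2, 188.1])]
```

The red paddle is back at its rest pixels. Now strokes 2 and 3.

Converted, 9.5 cm / 100 = 0.095, 9.4 cm / 100 = 0.094.

Emit:
{"method": "send_rows", "body": {
  "plan": [
    [[0,0.002,0.02,0,0,0],[0.001,0.003,0.04,0,0,0],[0.004,0.005,0.06,0,0,0],[0.007,0.008,0.078,0,0,0],[0.009,0.009,0.088,0,0,0],[0.009,0.009,0.094,0,0,0],[0.009,0.009,0.095,0,0,0],[0.009,0.009,0.095,0,0,0]]
  ]
}}

```text
clock: 5.38
tool_pos: [0.5022, 0.2624, 0.0619]
orientation: [-180.0, 0.1, -159.2]
force: [-10.0, -3.3, 30.1]
opening: 0.0004
gripper_force: 15.6
```

Emit:
{"method": "send_rows", "body": {
  "plan": [
    [[0,0,0,0,0,0],[0,0,0,0,0,0],[0,0,0,0,0,0]]
  ]
}}

```text
clock: 5.63
tool_pos: [0.5022, 0.2624, 0.062]
orientation: [180.0, 0.1, -159.3]
force: [-9.3, -3.5, 29.1]
opening: -0.0001
gripper_force: 15.0
```

Converted, -9.5 cm / 100 = -0.095, -3.5 cm / 100 = -0.035.

Emit:
{"method": "send_rows", "body": {
  "plan": [
    [[-0.002,-0.001,-0.015,0,0,0],[-0.004,-0.003,-0.035,0,0,0],[-0.007,-0.005,-0.055,0,0,0],[-0.009,-0.006,-0.075,0,0,0],[-0.009,-0.006,-0.095,0,0,0],[-0.009,-0.006,-0.095,0,0,0],[-0.009,-0.006,-0.095,0,0,0],[-0.009,-0.006,-0.095,0,0,0]]
  ]
}}

```text
clock: 6.3
tool_pos: [0.5115, 0.2592, 0.1531]
orientation: [180.0, -0.1, -159.3]
force: [-0.3, -0.4, -0.3]
opening: 0.0006
gripper_force: 0.0
```

Emit:
{"method": "send_rows", "body": {
  "plan": [
    [[0,0,0,0,0,0],[0,0,0,0,0,0],[0,0,0,0,0,0],[0,0,0,0,0,0]]
  ]
}}

```text
clock: 6.63
tool_pos: [0.5119, 0.2593, 0.153]
orientation: [-180.0, -0.1, -159.3]
force: [0.3, 0.2, 0.2]
opening: 0.0003
gripper_force: 0.0
```

```bash
cat > red.py <<'E'
from h import *
o=ctrl.get_obs(); print(o["clock"],o["tool_pos"],o["force"])
im,K,P=snap("side")
m=cv2.inRange(cv2.cvtColor(im,cv2.COLOR_RGB2HSV),(0,150,100),(6,255,255)); k,l,st,ce=cv2.connectedComponentsWithStats(m)
print([(st[i].tolist(),ce[i].round(1).tolist()) for i in range(1,k) if st[i,4]>6 and 205<ce[i][0]<300])
E
python3 red.py
```

```text
6.6333 [0.51190517 0.25932924 0.15296555] [0.27215415 0.16317147 0.21182005]
[([233, 185, 10, 7, 32], [237.2, 188.1])]
```

Converted, 9.5 cm / 100 = 0.095, 9.4 cm / 100 = 0.094.

Emit:
{"method": "send_rows", "body": {
  "plan": [
    [[0,0.001,0.02,0,0,0],[0.001,0.002,0.04,0,0,0],[0.003,0.003,0.06,0,0,0],[0.006,0.005,0.078,0,0,0],[0.008,0.006,0.088,0,0,0],[0.008,0.006,0.094,0,0,0],[0.008,0.006,0.095,0,0,0],[0.008,0.006,0.095,0,0,0]]
  ]
}}

```text
clock: 7.35
tool_pos: [0.5032, 0.2628, 0.0621]
orientation: [-180.0, 0.1, -159.2]
force: [-9.8, -2.9, 30.6]
opening: 0.0005
gripper_force: 15.8
```

Emit:
{"method": "send_rows", "body": {
  "plan": [
    [[0,0,0,0,0,0],[0,0,0,0,0,0],[0,0,0,0,0,0]]
  ]
}}

```text
clock: 7.6
tool_pos: [0.5032, 0.2628, 0.0621]
orientation: [180.0, 0.2, -159.3]
force: [-9.7, -2.5, 29.3]
opening: 0.0003
gripper_force: 15.3
```

Converted, -9.5 cm / 100 = -0.095, -7.5 cm / 100 = -0.075.

Emit:
{"method": "send_rows", "body": {
  "plan": [
    [[-0.002,-0.001,-0.015,0,0,0],[-0.004,-0.003,-0.035,0,0,0],[-0.007,-0.005,-0.055,0,0,0],[-0.009,-0.006,-0.075,0,0,0],[-0.009,-0.006,-0.095,0,0,0],[-0.009,-0.006,-0.095,0,0,0],[-0.009,-0.006,-0.095,0,0,0],[-0.009,-0.006,-0.095,0,0,0]]
  ]
}}

```text
clock: 8.27
tool_pos: [0.5124, 0.2596, 0.1531]
orientation: [180.0, -0.1, -159.3]
force: [0.6, 0.1, -1.5]
opening: 0.0003
gripper_force: 0.0
```

Emit:
{"method": "send_rows", "body": {
  "plan": [
    [[0,0,0,0,0,0],[0,0,0,0,0,0],[0,0,0,0,0,0],[0,0,0,0,0,0]]
  ]
}}

```text
clock: 8.6
tool_pos: [0.5128, 0.2597, 0.153]
orientation: [-180.0, -0.1, -159.3]
force: [0.9, 0.2, 0.5]
opening: 0.0002
gripper_force: 0.0
```

```bash
python3 red.py; python3 -c "
from h import *
a=lw(-.0285,-.074,.16); print(a,to(*a))"
```

```text
8.6 [0.51282021 0.25968934 0.15296812] [0.86704502 0.21662019 0.49345436]
[([233, 185, 10, 7, 33], [237.4, 188.1])]
[ 0.46519881 -0.01502024  0.16      ] [ 14.16 -24.03  -0.67]
```

Converted, -24 cm / 100 = -0.24, -22 cm / 100 = -0.22, 31.7 degrees / 60 = 0.5283.

Emit:
{"method": "send_rows", "body": {
  "plan": [
    [[0,0,-0.03,0,0,0],[0.03,-0.05,-0.03,0,0,0.1333],[0.055,-0.09,-0.03,0,0,0.2667],[0.075,-0.125,-0.03,0,0,0.4],[0.095,-0.16,-0.03,0,0,0.5283],[0.115,-0.195,-0.03,0,0,0.5283],[0.13,-0.22,-0.025,0,0,0.5283],[0.142,-0.24,-0.015,0,0,0.5283]]
  ],
  "fingers": 1
}}

```text
clock: 9.32
tool_pos: [0.4645, -0.0171, 0.1697]
orientation: [179.9, 0.1, 168.9]
force: [0.5, 0.3, -0.0]
opening: 0.0484
gripper_force: 0.0
```

Emit:
{"method": "send_rows", "body": {
  "plan": [
    [[0,0,0,0,0,0],[0,0,0,0,0,0],[0,0,0,0,0,0]]
  ]
}}

```text
clock: 9.57
tool_pos: [0.4653, -0.0148, 0.1688]
orientation: [180.0, 0.0, 168.9]
force: [-0.2, 0.5, 0.3]
opening: 0.0682
gripper_force: 0.0
```

```bash
python3 - <<'E'
from h import *
o=ctrl.get_obs(); print(o["clock"],o["tool_pos"],o["orientation"],o["opening"],o["joint_pos"].round(1)); print(to(*lw(-.0285,-.074,.065)))
print("gauge axes in tool: x",w2t(np.r_[G["R"][:,0],0]),"y",w2t(np.r_[G["R"][:,1],0]))
ims=[]
for n in("side","top"):
    im,K,P=snap(n); u,v=proj(K,P,o["tool_pos"]).astype(int); print(n,u,v)
    ims.append(cv2.resize(im[v-45:v+75,u-60:u+60],(400,400),interpolation=cv2.INTER_CUBIC))
cv2.imwrite("pics/p2.png",np.hstack(ims)[:,:,::-1])
E
```

```text
9.5667 [ 0.4652685  -0.01483351  0.16878321] [1.79991858e+02 2.72093633e-02 1.68927633e+02] 0.06817866959205614 [  22.5    3.4  -29.7    0.   -57.  -123.6]
[ 1.000e-02 -2.000e-02  1.038e+01]
gauge axes in tool: x [-1.e+02  6.e-02  5.e-02] y [6.e-02 1.e+02 1.e-02]
side 236 206
top 307 192
```

View pics/p2.png

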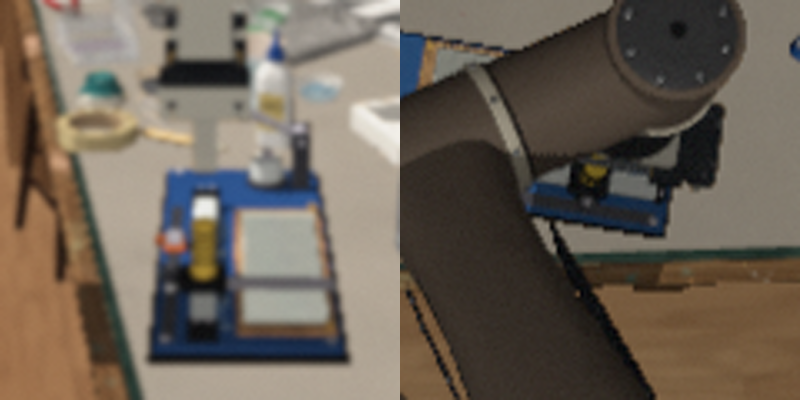

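The open fingers are centred laterally on the grip: in the side crop, fingers at column 205 and grip at column 204. Descending.

Converted, 10.5 cm / 100 = 0.105, 9.5 cm / 100 = 0.095.

Emit:
{"method": "send_rows", "body": {
  "plan": [
    [[0,0,0,0,0,0],[0,0,0.02,0,0,0],[0,0,0.04,0,0,0],[0,0,0.06,0,0,0],[0,0,0.08,0,0,0],[0,0,0.095,0,0,0],[0,0,0.105,0,0,0],[0,0,0.105,0,0,0]]
  ],
  "fingers": 1
}}

```text
clock: 10.33
tool_pos: [0.4638, -0.0144, 0.0616]
orientation: [-179.9, -0.2, 169.0]
force: [0.1, 0.2, 0.2]
opening: 0.0875
gripper_force: 0.0
```

```bash
python3 - <<'E'
from h import *
o=ctrl.get_obs(); print(o["clock"],o["tool_pos"],o["force"],o["opening"])
# grip vs fingers in the side view; yellow pixels
im,K,P=snap("side"); hsv=cv2.cvtColor(im,cv2.COLOR_RGB2HSV)
m=cv2.inRange(hsv,(22,130,120),(34,255,255)); k,l,st,ce=cv2.connectedComponentsWithStats(m)
print([(st[i].tolist(),ce[i].round(1).tolist()) for i in range(1,k) if st[i,4]>4 and 215<ce[i][0]<300 and 200<ce[i][1]<270])
E
```

```text
10.3333 [ 0.46380104 -0.01440979  0.0616054 ] [0.05253149 0.24578781 0.2049428 ] 0.08748786534077839
[]
```

No contact on the way down. Closing on the grip.

Emit:
{"method": "send_rows", "body": {
  "plan": [
    [[0,0,0,0,0,0],[0,0,0,0,0,0],[0,0,0,0,0,0],[0,0,0,0,0,0],[0,0,0,0,0,0],[0,0,0,0,0,0],[0,0,0,0,0,0],[0,0,0,0,0,0]]
  ],
  "fingers": 0
}}

```text
clock: 11.05
tool_pos: [0.4649, -0.0149, 0.0636]
orientation: [180.0, 0.0, 169.0]
force: [0.4, -0.1, 0.7]
opening: 0.0401
gripper_force: 0.0
```

Emit:
{"method": "send_rows", "body": {
  "plan": [
    [[0,0,0,0,0,0],[0,0,0,0,0,0],[0,0,0,0,0,0],[0,0,0,0,0,0]]
  ]
}}

```text
clock: 11.38
tool_pos: [0.4649, -0.0149, 0.0636]
orientation: [-180.0, -0.0, 169.0]
force: [-0.0, -0.1, 0.3]
opening: 0.0235
gripper_force: 30.0
```

```bash
cat > loc.py <<'E'
from h import *
o=ctrl.get_obs(); l=G["R"].T@(o["tool_pos"][:2]-G["o"]); f=G["R"].T@o["force"][:2]
print(o["clock"],"gauge xy mm",(l*1e3).round(1),"z",o["tool_pos"][2].round(4),"f gauge",f.round(1),"fz",o["force"][2].round(1),"M",o["moment"].round(2),"open",o["opening"].round(4),o["gripper_force"].round(1))
E
python3 loc.py
```

```text
Traceback (most recent call last):
  File "loc.py", line 3, in <module>
    print(o["clock"],"gauge xy mm",(l*1e3).round(1),"z",o["tool_pos"][2].round(4),"f gauge",f.round(1),"fz",o["force"][2].round(1),"M",o["moment"].round(2),"open",o["opening"].round(4),o["gripper_force"].round(1))
                                                                                                                                                                   ^^^^^^^^^^^^^^^^^^
AttributeError: 'float' object has no attribute 'round'
```

Converted, 8 cm / 100 = 0.08, 7.2 cm / 100 = 0.072.

Emit:
{"method": "send_rows", "body": {
  "plan": [
    [[0,0.01,0,0,0,0],[0,0.022,0,0,0,0],[0,0.035,0,0,0,0],[0,0.048,0,0,0,0],[0,0.06,0,0,0,0],[0,0.072,0,0,0,0],[0,0.08,0,0,0,0],[0,0.08,0,0,0,0]]
  ]
}}

```text
clock: 12.05
tool_pos: [0.4812, 0.0661, 0.0636]
orientation: [179.9, 0.1, 169.1]
force: [5.2, -0.2, -4.1]
opening: 0.0235
gripper_force: 30.0
```

```bash
sed -i 's/,"M".*$/,"opening",o["opening"],"gf",o["gripper_force"])/' loc.py; python3 loc.py; python3 - <<'E'
from h import *
ims=[]
o=ctrl.get_obs()
for n in("side","top"):
    im,K,P=snap(n); u,v=proj(K,P,lw(-.06,.03,.03)).astype(int); print(n,u,v)
    ims.append(cv2.resize(im[v-40:v+40,u-40:u+40],(400,400),interpolation=cv2.INTER_CUBIC))
cv2.imwrite("pics/p3.png",np.hstack(ims)[:,:,::-1])
E
```

```text
12.05 gauge xy mm [-28.3   8.7] z 0.0636 f gauge [5.1 0.8] fz -4.1 opening 0.023465552161795182 gf 29.99945640563965
side 227 231
top 273 203
```

View pics/p3.png

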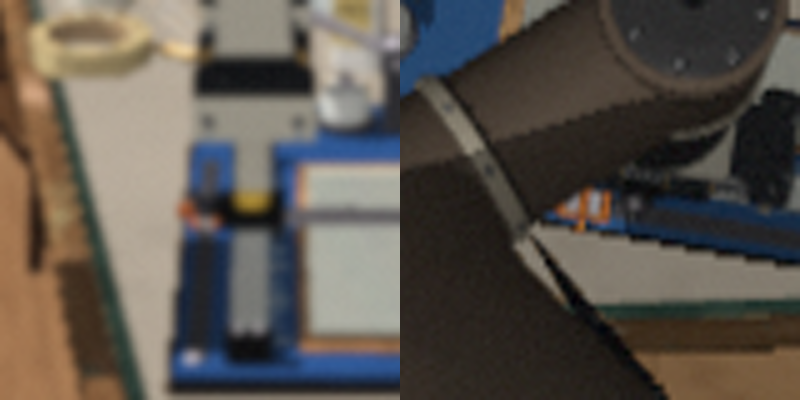

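The carriage is just short of the clip: in the top crop the orange clip is at (583,203) and the plunger at about (635,205). I'll advance in small steps and watch the force along the rail.

Converted, 0.8 cm / 100 = 0.008, 0.4 cm / 100 = 0.004.

Emit:
{"method": "send_rows", "body": {
  "plan": [
    [[0,0.004,0,0,0,0],[0,0.008,0,0,0,0],[0,0.008,0,0,0,0]]
  ]
}}

```text
clock: 12.4
tool_pos: [0.4825, 0.0724, 0.0636]
orientation: [180.0, 0.1, 169.0]
force: [6.8, 0.1, -6.0]
opening: 0.0231
gripper_force: 30.0
```

Converted, 0.4 cm / 100 = 0.004.

Emit:
{"method": "send_rows", "body": {
  "plan": [
    [[0,0.004,0,0,0,0],[0,0.004,0,0,0,0]]
  ]
}}

```text
clock: 12.57
tool_pos: [0.4833, 0.0762, 0.0636]
orientation: [180.0, 0.1, 169.0]
force: [6.0, -0.3, -5.7]
opening: 0.0234
gripper_force: 30.0
```

Converted, 0.4 cm / 100 = 0.004.

Emit:
{"method": "send_rows", "body": {
  "plan": [
    [[0,0.004,0,0,0,0],[0,0.004,0,0,0,0]]
  ]
}}

```text
clock: 12.73
tool_pos: [0.4841, 0.0801, 0.0636]
orientation: [180.0, 0.1, 169.0]
force: [5.5, 0.7, -5.7]
opening: 0.0234
gripper_force: 30.0
```

Converted, 0.3 cm / 100 = 0.003.

Emit:
{"method": "send_rows", "body": {
  "plan": [
    [[0,0.003,0,0,0,0],[0,0.003,0,0,0,0]]
  ]
}}

```text
clock: 12.9
tool_pos: [0.4847, 0.083, 0.0636]
orientation: [180.0, 0.1, 169.0]
force: [6.1, -1.2, -6.1]
opening: 0.0236
gripper_force: 30.0
```

Emit:
{"method": "send_rows", "body": {
  "plan": [
    [[0,0.003,0,0,0,0],[0,0.003,0,0,0,0]]
  ]
}}

```text
clock: 13.07
tool_pos: [0.485, 0.0852, 0.0636]
orientation: [-180.0, 0.0, 169.0]
force: [7.1, -5.7, -5.5]
opening: 0.0233
gripper_force: 30.0
```

```bash
python3 loc.py
```

```text
13.0667 gauge xy mm [-28.2  28.2] z 0.0636 f gauge [ 8.  -4.2] fz -5.5 opening 0.023292597221894053 gf 29.999005794525146
```

The ball met the first hump at about y = 28 mm, so the notch is at about 44 mm, in agreement with the camera (44.7 mm).

Converted, 0.3 cm / 100 = 0.003.

Emit:
{"method": "send_rows", "body": {
  "plan": [
    [[0,0.003,0,0,0,0],[0,0.003,0,0,0,0]]
  ]
}}

```text
clock: 13.23
tool_pos: [0.4856, 0.0879, 0.0636]
orientation: [-180.0, 0.0, 169.0]
force: [7.3, -4.9, -5.0]
opening: 0.0233
gripper_force: 30.0
```

Converted, 0.3 cm / 100 = 0.003.

Emit:
{"method": "send_rows", "body": {
  "plan": [
    [[0,0.003,0,0,0,0],[0,0.003,0,0,0,0]]
  ]
}}

```text
clock: 13.4
tool_pos: [0.4863, 0.0912, 0.0636]
orientation: [180.0, 0.1, 169.0]
force: [7.5, -1.9, -5.7]
opening: 0.0235
gripper_force: 30.0
```

Converted, 0.3 cm / 100 = 0.003.

Emit:
{"method": "send_rows", "body": {
  "plan": [
    [[0,0.003,0,0,0,0],[0,0.003,0,0,0,0]]
  ]
}}

```text
clock: 13.57
tool_pos: [0.487, 0.0947, 0.0636]
orientation: [179.9, 0.1, 169.0]
force: [6.3, 0.9, -6.6]
opening: 0.0237
gripper_force: 30.0
```

Converted, 0.2 cm / 100 = 0.002.

Emit:
{"method": "send_rows", "body": {
  "plan": [
    [[0,0.002,0,0,0,0],[0,0.002,0,0,0,0]]
  ]
}}

```text
clock: 13.73
tool_pos: [0.4876, 0.0971, 0.0636]
orientation: [179.9, 0.1, 169.0]
force: [5.7, 2.6, -5.7]
opening: 0.0234
gripper_force: 30.0
```

```bash
python3 loc.py
```

```text
13.7333 gauge xy mm [-28.   40.3] z 0.0636 f gauge [5.1 3.6] fz -5.7 opening 0.023416221478362715 gf 29.998565018177032
```

Converted, 0.2 cm / 100 = 0.002.

Emit:
{"method": "send_rows", "body": {
  "plan": [
    [[0,0.002,0,0,0,0],[0,0.002,0,0,0,0]]
  ]
}}

```text
clock: 13.9
tool_pos: [0.488, 0.0995, 0.0636]
orientation: [179.9, 0.1, 169.0]
force: [6.0, 3.5, -7.4]
opening: 0.0236
gripper_force: 30.0
```

Converted, 0.1 cm / 100 = 0.001.

Emit:
{"method": "send_rows", "body": {
  "plan": [
    [[0,0.001,0,0,0,0],[0,0.001,0,0,0,0]]
  ]
}}

```text
clock: 14.07
tool_pos: [0.4881, 0.1, 0.0636]
orientation: [179.9, 0.1, 169.0]
force: [7.2, 2.2, -7.4]
opening: 0.0232
gripper_force: 30.0
```

Converted, 0.1 cm / 100 = 0.001.

Emit:
{"method": "send_rows", "body": {
  "plan": [
    [[0,0.001,0,0,0,0],[0,0.001,0,0,0,0]]
  ]
}}

```text
clock: 14.23
tool_pos: [0.4882, 0.1004, 0.0636]
orientation: [180.0, 0.1, 169.0]
force: [7.5, -1.4, -6.5]
opening: 0.0235
gripper_force: 30.0
```

```bash
python3 loc.py
```

```text
14.2333 gauge xy mm [-28.1  43.7] z 0.0636 f gauge [7.6 0. ] fz -6.5 opening 0.0234688431862508 gf 29.99898076057434
```

Converted, 0.1 cm / 100 = 0.001.

Emit:
{"method": "send_rows", "body": {
  "plan": [
    [[0,0.001,0,0,0,0],[0,0.001,0,0,0,0]]
  ]
}}

```text
clock: 14.4
tool_pos: [0.4882, 0.1008, 0.0636]
orientation: [-180.0, 0.1, 169.0]
force: [8.1, -5.1, -5.2]
opening: 0.0231
gripper_force: 30.0
```

```bash
python3 loc.py
```

```text
14.4 gauge xy mm [-28.1  44.1] z 0.0636 f gauge [ 9.  -3.4] fz -5.2 opening 0.023124797701086358 gf 29.99906748533249
```

Emit:
{"method": "send_rows", "body": {
  "plan": [
    [[0,-0.001,0,0,0,0],[0,-0.001,0,0,0,0],[0,-0.001,0,0,0,0],[0,-0.001,0,0,0,0]]
  ]
}}

```text
clock: 14.73
tool_pos: [0.4881, 0.1002, 0.0636]
orientation: [180.0, 0.1, 169.0]
force: [7.4, -2.3, -6.5]
opening: 0.0236
gripper_force: 30.0
```

```bash
python3 loc.py;  python3 - <<'E'
from h import *
ims=[]
for n in("side","top"):
    im,K,P=snap(n); u,v=proj(K,P,lw(-.06,.04,.03)).astype(int)
    ims.append(cv2.resize(im[v-40:v+40,u-40:u+40],(400,400),interpolation=cv2.INTER_CUBIC))
cv2.imwrite("pics/p4.png",np.hstack(ims)[:,:,::-1])
E
```

```text
14.7333 gauge xy mm [-28.1  43.5] z 0.0636 f gauge [ 7.7 -0.9] fz -6.5 opening 0.023630192476080863 gf 29.998919069767
```

View pics/p4.png

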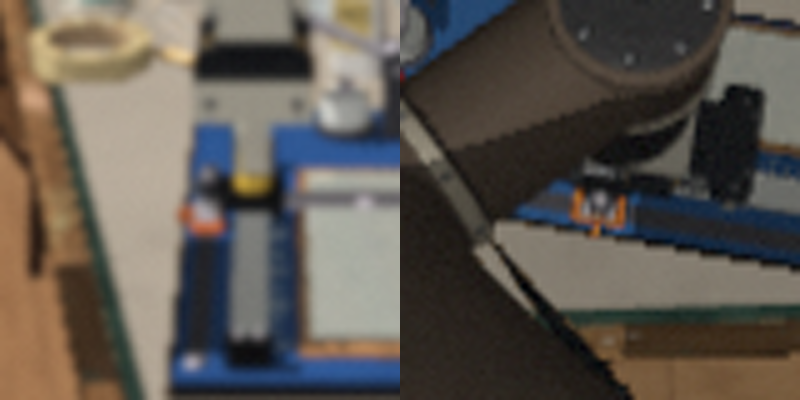

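The plunger sits in the middle of the orange clip (top crop about (600,205)), the rail force is near zero at y = 43.5 mm, and the grip is still pinched at 30 N. I'll settle briefly and hand in.

Emit:
{"method": "send_rows", "body": {
  "plan": [
    [[0,0,0,0,0,0],[0,0,0,0,0,0],[0,0,0,0,0,0],[0,0,0,0,0,0],[0,0,0,0,0,0],[0,0,0,0,0,0]]
  ]
}}

```text
clock: 15.33
tool_pos: [0.4881, 0.1002, 0.0636]
orientation: [180.0, 0.1, 169.0]
force: [8.7, -2.3, -6.6]
opening: 0.0231
gripper_force: 30.0
```

```bash
python3 loc.py; python3 -c "
from plant import ctrl
print(ctrl.close_job())"
```

```text
15.3333 gauge xy mm [-28.1  43.5] z 0.0636 f gauge [ 9.  -0.6] fz -6.6 opening 0.023117174137329284 gf 29.998825192451477
the job is handed in; nothing more can be done
None
```

I pumped the lever through three full strokes, slid the carriage into the index notch and held it centred there, still pinched at 30 N, then handed the job in at 15.3 s; the interface returned no verdict.

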